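Draw the brass strip from under the steel block and lay it on the firebricks

TASK

The brass strip has been pressed flat under the steel block. Draw it out endways between the two pins, gently, leaving the block where it is on its wooden board, neither lifted, tipped nor knocked off, then lay the strip flat on the stand with the white firebrick bars (not the one with black bars), bridging both bars, centred and in line with the stand, and let go. Leave the tools and pots on the bench as they are.

Things in the scene. Friction and masses are not known exactly. Their poses are not given: they have to be found in the camera images.
- strip: Loose flat brass strip, 140 long x 30 wide x 5 thick (mm), about 180 g. Origin: centre of its underside. x along its length, y across its width, z up. It lies on the wooden press board under the steel block; its +x end passes between the board's two pins and overhangs the board's edge by about 46 mm (42 to 50), with free air below that end; its -x end is hidden behind or under the block.
- block: Loose bright steel block, 70 x 70 x 20 mm, 0.6 to 0.95 kg. Origin: centre of its underside. It rests on top of the strip, its +x face 1 to 5 mm short of the two pins, which hold it back (after that small slip) when the strip is drawn along the board's +x. As the strip leaves, it settles 5 mm down onto the board, tilting by up to about 8 degrees for a moment. Its friction makes the strip pull with up to about 15 N.
- press: Dark wooden press board, fixed, 110 (x) x 100 (y) x 30 (z) mm. Origin: centre of its underside, on the bench; top at z = 30 mm. Two upright steel stop pins, 8 mm diameter, stand 16 mm above its top at x = 44.5, y = +24 and -24 mm: the strip is drawn out between them along the board's +x. The +x edge is at x = 55 mm.
- stand: Fixed stand with two WHITE firebrick bars on a dark steel base plate. Origin: centre of its underside, on the bench. Base 76 (x) x 56 (y) x 10 (z) mm; the bars run along y, each 16 (x) x 50 (y) mm, at x = -28 and +28 mm, their tops 35 mm above the bench. The strip is to lie with its length along the stand's x (either way round), both ends overhanging by about 34 mm.
- dark_stand: The same stand but with two BLACK bars, fixed; not to be used. It stands beside the white one, and the two change places. Same frame and sizes.
- flux: Bystander: small jar with blue cap, 48 mm diameter, 60 high, loose. Origin: centre of underside.
- dish: Bystander: small blue bowl, 80 mm diameter, 22 high, loose. Origin: centre of underside.
- pliers: Bystander: red-handled pliers lying flat, about 135 x 60 mm, 12 high, loose. Origin at the bench, near the middle of their length.
- file: Bystander: file with wooden handle lying flat, 200 mm long, 18 high, loose. Origin at the bench, near the middle of its length.
- mallet: Bystander: wooden mallet lying flat, 190 mm long, 40 high, loose. Origin at the bench, under its head; handle to -x.
- weight: Bystander: brass knobbed weight, 40 mm diameter, 42 high, loose. Origin: centre of underside.
Not all that is in view belongs to the job. What is shaped like the stand but red is not meant.

How it is judged:
By the outcome, as a careful person would: the job done as asked, in the order asked, and still so for the second after the job is handed in, with the robot touching nothing.
It also fails if it takes over 45 s, if anything falls off the work surface, if the arm or the gripper's body presses on something with over 40 N, if the wrist force passes 120 N, or if a joint passes its speed limit or range.

ROBOT

A 7-joint arm with a two-finger parallel gripper is mounted at the origin on the work surface. World frame = base frame: x ahead of the robot, y to its left, z up, the work surface at z = 0. Lengths are in mm, angles in rad, forces in N, time in s.
With the tool pointing down it reaches from about 425 to 875 mm from the base axis. Payload 9.9 kg.
Tool frame: the origin (TCP) lies at the very end of the fingers, on their centre line; the grasp point (between the pads) lies 19 mm behind it; z points along the fingers, y is the direction in which the jaws open and shut (so a half turn about z gives the same grasp; the last joint's range is limited). The gripper opens to 85 mm and grips with 20 to 120 N. Pads are 22 mm wide; open, the fingers measure 114 mm over their backs; the gripper's body (76 mm by 85 mm) begins 54 mm behind the grasp point. The pads swing forward as they close: fully open they stand 13 mm farther back than shut.
Start: joints at [-1.315, 0.576, 0.025, 1.437, -0.015, 1.129, -0.057], TCP at [224.969, 636.41, 209.089] pointing down, gripper open.
Joint ranges: [-2.76, 2.76], [-0.34, 2.15], [-1.52, 1.57], [0.19, 2.46], [-1.09, 4.23], [0.17, 1.99], [-2.82, 2.82]. Speed limits (rad/s): [2.22, 2.22, 3.01, 3.01, 3.14, 3.14, 3.14].

INTERFACE

Orientations are given as a 3x3 rotation matrix whose columns are the frame's x, y, z axes.
In Python, from plant import env gives the robot as it stands. The module is installed in compiled form; this text tells all that it offers.
- The arm moves only by the shell command python3 -m handwheel 'ROWS' [OPENING] [FORCE]. ROWS is JSON, a list of rows, each an object with "offset": the shift along the tool's x, y, z in cm, a list of three; "yaw": the turn about the tool's z in degrees. In form: [{"offset": [dx, dy, dz], "yaw": yaw}, ...]. A call has 1 to 10 rows; each row shifts and turns the pose as measured when the row begins, along the tool's axes as they then stand; what a row does not reach is not made up. A row lasts 1/12 s, in which the tool goes at most 41.7 mm and 7.16 degrees, less where a joint would pass 70% of its speed; a pose out of reach is approached as far as the arm can. A call is refused whole if a number of a shift passes 4.17 or a number of a turn 7.16, either way. A call with a gripper value outside its range is refused whole. OPENING is the opening in per cent of the stroke, from 0 (shut) to 100 (fully open), set as the call begins (- or left out, the last holds). The fingers move at their own pace and stop on an object; FORCE is the grip in N (left out, the last holds). Time passes only in rows, so rows that do not move let the fingers close. It gives the time, the measured TCP pose, the force and the opening at its end, in the units of the state.
- env.read_state(): the state, without advancing time (a new reading comes with each control period).
- env.capture(name): name is "side" or "top"; returns the picture (400x640x3 uint8, blue, green, red); there is no depth.
- env.get_calibration(name): a dict with "intrinsics" (3x3 intrinsics, pixels), "eye" and "attitude" of the camera in the world. Camera axes: x right, y up, looking along -z (the intrinsics and any distortion apply to the point x, -y, -z); pixel columns grow to the right and rows downward; lengths in mm; the calibration is good to about 2 mm. A picture is of the moment at which its call begins. get_calibration takes no time and is no camera call.
- env.job_done(): hands the job in, once; it reports no verdict.
The state is a dict: "t": time; "joints": joint angles; "joint_vel": joint speeds; "effort": joint torques, N m; "ee_pos": TCP position; "eef_rot": TCP orientation; "ft_force": force on the tool from outside, world axes, zero at the start; "wrist_torque": the same for the moment, N m; "grip_width": finger opening in mm.
Only numpy, scipy, OpenCV 4.12 (cv2) and the standard library are available. Lean on these libraries where they do the work, as an engineer would, in place of code of your own. Each camera call takes 0.05 s, during which the arm holds its last target. There are 200 camera calls.

## Working session

There is one attempt and no reset: what is moved stays moved. The work goes in short steps, Python scripts to look and compute and a shell command to move; the robot and the scene stay as the last step left them, time stands still between calls to the robot, and variables do not carry over. Pictures are saved under pics/ and viewed, about 8 in all and at most 12, crops included, and the job is handed in when it is done.

```bash
mkdir -p pics; python3 - <<'E'
from plant import env
import cv2
for n in("top","side"):
    cv2.imwrite(f"pics/{n}0.png",env.capture(n)); c=env.get_calibration(n); print(n,c)
print(env.read_state())
E
```

```text
top {'intrinsics': array([[456.32734684,   0.        , 318.43034601],
       [  0.        , 456.32734684, 195.88160103],
       [  0.        ,   0.        ,   1.        ]]), 'eye': array([ 477.4036159 ,   33.50696922, 1286.27479434]), 'attitude': array([[-0.02396301,  0.99692847, -0.07456134],
       [-0.99933738, -0.0259312 , -0.02554159],
       [-0.0273966 ,  0.07389988,  0.99688928]])}
side {'intrinsics': array([[412.53652161,   0.        , 322.35520056],
       [  0.        , 412.53652161, 195.45460429],
       [  0.        ,   0.        ,   1.        ]]), 'eye': array([  79.27863715, -844.4885358 ,  750.99045417]), 'attitude': array([[ 0.87261026,  0.28160223, -0.39906329],
       [-0.48832683,  0.48730607, -0.72392659],
       [-0.00939337,  0.82657908,  0.5627422 ]])}
{'t': 0.1, 'joints': array([-1.31477436,  0.57646152,  0.02483836,  1.43781365, -0.01500671,
        1.12899998, -0.05644988]), 'joint_vel': array([-9.92846617e-04, -3.00435742e-03, -8.26212097e-04,  1.52731571e-04,
        4.05044519e-05,  4.09297127e-04,  1.81127979e-03]), 'effort': array([ 5.96387559e-03, -7.67303109e+01,  2.25759901e+00, -2.86603475e+01,
        1.57585106e-02,  8.62139073e-03,  1.16892735e-05]), 'ee_pos': array([224.83284721, 635.9940419 , 208.32329858]), 'eef_rot': array([[-9.42843173e-01,  3.33236492e-01, -4.36648059e-04],
       [ 3.33236772e-01,  9.42842087e-01, -1.43308372e-03],
       [-6.58656259e-05, -1.49668039e-03, -9.99998878e-01]]), 'ft_force': array([ 0.31857736, -0.07881335,  0.30726859]), 'wrist_torque': array([0.04408595, 0.03518176, 0.02066271]), 'grip_width': 85.72746673438579}
```

View pics/top0.png

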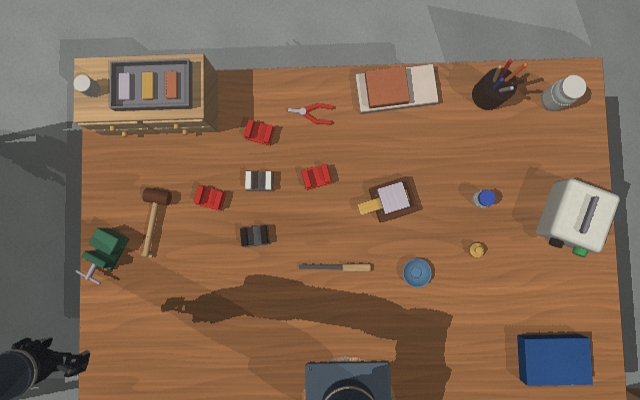

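View pics/side0.png

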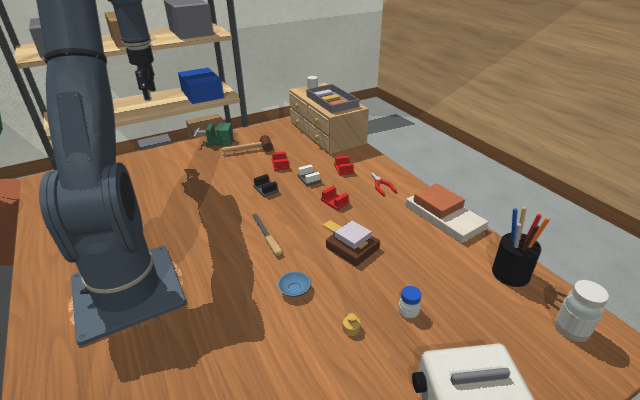

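Candidates: strip (370,207) is the brass piece under the block (393,197) on the press (395,199). The white stand is at (259,181), the black one at (255,235), and the red lookalikes are at (260,132), (317,177) and (209,197). I choose the white one at (259,181) and check it in a close crop.

```bash
cat > h.py <<'E'
from plant import env
import numpy as np, cv2
def toW(n,uv,z):
    c=env.get_calibration(n);K=c["intrinsics"];R=c["attitude"];e=c["eye"]
    uv=np.atleast_2d(uv).astype(float);p=np.c_[uv,np.ones(len(uv))]@np.linalg.inv(K).T
    d=(p*[1,-1,-1])@R.T
    return e+d*((z-e[2])/d[:,2])[:,None]
def toP(n,X):
    c=env.get_calibration(n);K=c["intrinsics"];R=c["attitude"];e=c["eye"]
    q=((np.atleast_2d(X)-e)@R)*[1,-1,-1];q=q@K.T
    return q[:,:2]/q[:,2:]
def frame(o,yaw,pts):
    c,s=np.cos(yaw),np.sin(yaw);pts=np.atleast_2d(pts).astype(float)
    return np.c_[o[0]+c*pts[:,0]-s*pts[:,1],o[1]+s*pts[:,0]+c*pts[:,1],pts[:,2]]
E
python3 - <<'E'
import cv2,numpy as np
t=cv2.imread("pics/top0.png");s=cv2.imread("pics/side0.png")
a=cv2.resize(t[170:230,345:425],(800,600)[:2],interpolation=cv2.INTER_CUBIC)  # x10
a=cv2.resize(t[172:228,350:425],None,fx=5.2,fy=5.2,interpolation=cv2.INTER_CUBIC)
b=cv2.resize(t[160:216,225:300],None,fx=5.2,fy=5.2,interpolation=cv2.INTER_CUBIC)
c=cv2.resize(s[210:266,315:390],None,fx=5.2,fy=5.2,interpolation=cv2.INTER_CUBIC)
d=cv2.resize(s[155:211,280:355],None,fx=5.2,fy=5.2,interpolation=cv2.INTER_CUBIC)
cv2.imwrite("pics/crop.png",np.vstack([np.hstack([a,b]),np.hstack([c,d])]))
E
```

```text
(no output)
```

View pics/crop.png

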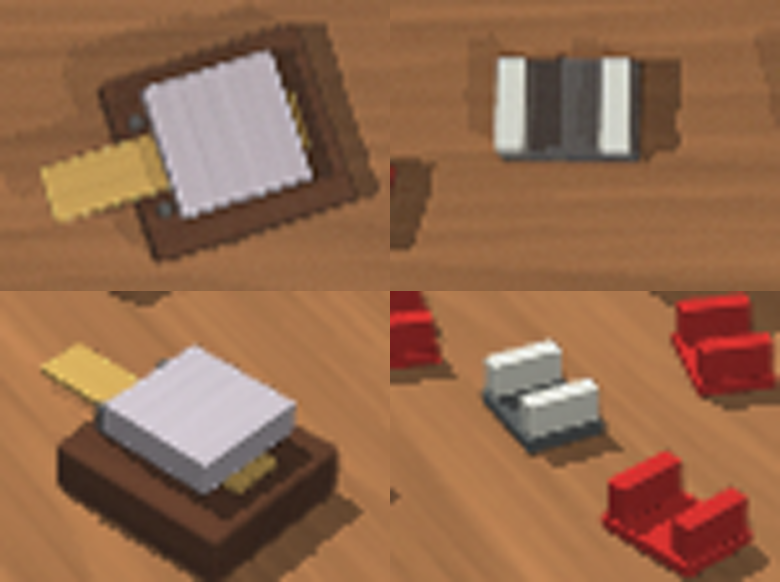

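Viewed so far: 3 pictures. The crop shows brass strip's free end at top-image px (358,205)–(361,214), the pins at (376,195)/(381.5,212), the block, and the white bars at about (248,180)/(268,180) on a dark base. The white stand choice is confirmed. Next I compute the poses.

```bash
python3 - <<'E'
from h import *
def A(p): return (np.array(p,float)+.5)/5.2-.5+[350,172]
def B(p): return (np.array(p,float)-[390,0]+.5)/5.2-.5+[225,160]
np.set_printoptions(precision=1,suppress=True)
blk=toW("top",A([(143,90),(270,52),(313,180),(188,216)]),55)
print("block",blk.mean(0),np.linalg.norm(np.diff(blk,axis=0,append=blk[:1]),axis=1))
e=toW("top",A([(40,172),(56,221)]),35);print("strip end",e,np.linalg.norm(e[1]-e[0]))
se=toW("top",A([(152,137),(172,187)]),35);print("strip at block",se)
d=(e.mean(0)-se.mean(0));print("strip yaw",np.degrees(np.arctan2(d[1],d[0])))
x=e[1]-e[0];print("end edge perp yaw",np.degrees(np.arctan2(x[1],x[0])))
p=toW("top",A([(136,118),(165,206)]),46);x=p[1]-p[0];print("pins",p,np.linalg.norm(x),"mid",p.mean(0),np.degrees(np.arctan2(x[1],x[0])))
bd=toW("top",A([(99,92),(322,25),(157,260)]),30);print("board",bd,np.linalg.norm(bd[1]-bd[0]),np.linalg.norm(bd[2]-bd[0]));x=bd[0]-bd[1];print(np.degrees(np.arctan2(x[1],x[0])))
for x in blk[0]-blk[1],blk[3]-blk[2]: print("blk yaw",np.degrees(np.arctan2(x[1],x[0])))
L=toW("top",B([(499,58),(525,58),(524,152),(496,152)]),35);R=toW("top",B([(601,58),(630,58),(630,152),(600,152)]),35)
print("bars",L.mean(0),R.mean(0),np.linalg.norm(L.mean(0)-R.mean(0)));x=L.mean(0)-R.mean(0);print("stand",(L+R).mean(0)/2,np.degrees(np.arctan2(x[1],x[0])))
x=(L[0]+L[1]-L[2]-L[3]);print("bar dir",np.degrees(np.arctan2(x[1],x[0])),np.linalg.norm(x)/2)
s=toW("side",(np.array([(487,357),(560,342),(598,380),(525,410)])-[390,291]+.5)/5.2-.5+[280,155],35);print("side",s,s.mean(0))
s=toW("side",(np.array([(42,366),(80,344),(139,382),(107,402)])-[0,291]+.5)/5.2-.5+[315,210],35);print("side strip",s)
E
```

```text
block [ 560.  -137.1   55. ] [68.8 69.9 67.2 69.2]
strip end [[544.1 -40.3  35. ]
 [518.1 -48.   35. ]] 27.106417933797154
strip at block [[ 561.   -99.8   35. ]
 [ 534.4 -109.4   35. ]]
strip yaw 105.41067591480173
end edge perp yaw -163.67947251885923
pins [[ 570.5  -90.6   46. ]
 [ 524.1 -104.1   46. ]] 48.292535857131845 mid [547.3 -97.4  46. ] -163.7289035823149
board [[ 586.   -73.1   30. ]
 [ 618.5 -192.1   30. ]
 [ 496.4 -100.7   30. ]] 123.29311208748655 93.78174061721938
105.28491603422894
blk yaw 105.2211145185439
blk yaw 104.64734681002604
bars [620.8 259.9  35. ] [619.3 204.2  35. ] 55.71597692020772
stand [620.  232.1  35. ] 88.45433584145538
bar dir -1.9339492689079254 50.33626054044978
side [[599.3 267.9  35. ]
 [650.2 261.1  35. ]
 [648.4 205.3  35. ]
 [590.5 196.2  35. ]] [622.1 232.6  35. ]
side strip [[518.4 -47.9  35. ]
 [545.8 -41.3  35. ]
 [556.5 -85.6  35. ]
 [533.1 -91.6  35. ]]
```

```bash
R='{"offset":[-2.61,-2.75,0],"yaw":0}'; python3 -m handwheel '[{"offset":[-2.61,-2.75,0],"yaw":0},{"offset":[-2.61,-2.75,0],"yaw":0},{"offset":[-2.61,-2.75,0],"yaw":0},{"offset":[-2.61,-2.75,0],"yaw":0},{"offset":[-2.61,-2.75,0],"yaw":0},{"offset":[-2.61,-2.75,0],"yaw":0},{"offset":[-2.61,-2.75,0],"yaw":0},{"offset":[-2.61,-2.75,0],"yaw":0},{"offset":[-2.61,-2.75,0],"yaw":0},{"offset":[-2.61,-2.75,0],"yaw":0}]' 60 100
python3 -m handwheel '[{"offset":[-2.61,-2.75,0],"yaw":0},{"offset":[-2.61,-2.75,0],"yaw":0},{"offset":[-2.61,-2.75,0],"yaw":0},{"offset":[-2.61,-2.75,0],"yaw":0},{"offset":[-2.61,-2.75,0],"yaw":0},{"offset":[-2.61,-2.75,0],"yaw":0},{"offset":[-2.61,-2.75,0],"yaw":0},{"offset":[-2.61,-2.75,0],"yaw":0},{"offset":[-2.61,-2.75,0],"yaw":0},{"offset":[-2.61,-2.75,0],"yaw":0}]'
python3 -m handwheel '[{"offset":[0,0,0],"yaw":6.84},{"offset":[0,0,0],"yaw":6.84},{"offset":[0,0,0],"yaw":6.84},{"offset":[0,0,0],"yaw":6.84},{"offset":[0,0,0],"yaw":6.84},{"offset":[0,0,0],"yaw":6.84},{"offset":[0,0,0],"yaw":6.84},{"offset":[0,0,0],"yaw":6.84},{"offset":[0,0,0],"yaw":0}]'
cat > go.py <<'E'
import sys; from h import *
tx,ty,tz,ta=map(float,sys.argv[1:5]); s=env.read_state();R=s["eef_rot"];p=s["ee_pos"]
a=np.degrees(np.arctan2(R[1,0],R[0,0]))
print("t",round(s["t"],2),"pos",p.round(1),"ang",round(a,2),"tilt",R[2].round(4),"tool offset cm",(R.T@(np.array([tx,ty,tz])-p)/10).round(2),"yaw",round((a-ta+180)%360-180,2),"F",s["ft_force"].round(1),"w",round(s["grip_width"],1),"q",s["joints"].round(2))
E
python3 go.py 534.4 -55.7 14 105.8
```

```text
t: 0.93
ee_pos: [377.7, 282.2, 202.5]
eef_rot: [[-0.948, 0.318, -0.007], [0.319, 0.948, -0.004], [0.006, -0.006, -1.0]]
ft_force: [0.9, 0.5, -0.9]
grip_width: 51.0
t: 1.77
ee_pos: [540.2, -80.7, 202.0]
eef_rot: [[-0.948, 0.317, -0.009], [0.317, 0.949, -0.003], [0.008, -0.006, -1.0]]
ft_force: [0.2, -0.1, -0.1]
grip_width: 50.9
t: 2.52
ee_pos: [540.0, -96.2, 199.1]
eef_rot: [[-0.241, 0.97, -0.014], [0.971, 0.241, -0.009], [-0.006, -0.015, -1.0]]
ft_force: [-0.6, 0.1, -0.1]
grip_width: 51.3
t 2.52 pos [540.  -96.2 199.1] ang 103.94 tilt [-0.0055 -0.0154 -0.9999] tool offset cm [ 4.17  0.71 18.48] yaw -1.86 F [-0.6  0.1 -0.1] w 51.3 q [-0.24  0.44  0.48  1.79 -0.23  0.98  0.57]
```

```bash
python3 -m handwheel '[{"offset":[2,0.35,0],"yaw":-0.9},{"offset":[2,0.35,1],"yaw":-0.9},{"offset":[0,0,3],"yaw":0},{"offset":[0,0,3],"yaw":0},{"offset":[0,0,1.5],"yaw":0},{"offset":[0,0,0],"yaw":0}]' >/dev/null; python3 go.py 534.4 -55.7 14 105.8
```

```text
t 3.02 pos [536.6 -54.2 111.4] ang 107.3 tilt [-0.0057 -0.0128 -0.9999] tool offset cm [-0.02 -0.13  9.75] yaw 1.5 F [ 0.7  0.5 -0.5] w 51.7 q [-0.26  0.53  0.41  1.92 -0.28  0.76  0.6 ]
```

```bash
python3 -m handwheel '[{"offset":[0,-0.1,2.5],"yaw":0.8},{"offset":[0,-0.05,2.5],"yaw":0.7},{"offset":[0,0,1.2],"yaw":0},{"offset":[0,0,0],"yaw":0}]' >/dev/null; python3 go.py 534.4 -55.7 14 105.8
python3 - <<'E'
from h import *
t=env.capture("top");s=env.capture("side")
cv2.imwrite("pics/c1.png",np.hstack([cv2.resize(t[165:235,335:415],None,fx=5,fy=5,interpolation=2),cv2.resize(s[190:260,300:380],None,fx=5,fy=5,interpolation=2)]))
E
```

```text
t 3.35 pos [536.1 -55.1  49.5] ang 106.48 tilt [-0.0057 -0.0104 -0.9999] tool offset cm [ 0.01 -0.14  3.55] yaw 0.68 F [-1.  -0.7 -1. ] w 51.2 q [-0.22  0.61  0.36  1.98 -0.34  0.61  0.64]
```

View pics/c1.png

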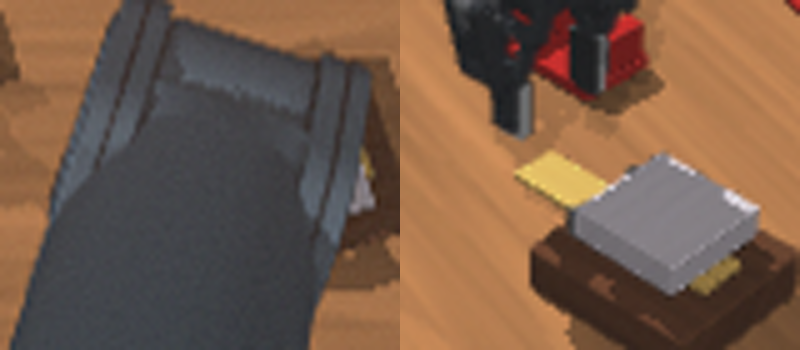

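Picture 4: in the side view, the open fingers (tips at about (403,217) and (418,209)) straddle the strip's line above its free end, and the block and board are clear. Descending.

```bash
python3 -m handwheel '[{"offset":[0,-0.2,1.2],"yaw":0.7},{"offset":[0,0,1.2],"yaw":0.3},{"offset":[0,0,1],"yaw":0},{"offset":[0,0,0.2],"yaw":0}]' >/dev/null; python3 go.py 534.4 -55.7 14 105.8
```

```text
t 3.78 pos [539.4 -56.5  19.1] ang 105.61 tilt [-8.8e-03  9.0e-04 -1.0e+00] tool offset cm [ 0.22 -0.46  0.51] yaw -0.19 F [-0.6  0.7  0.9] w 51.2 q [-0.2   0.66  0.32  2.   -0.37  0.53  0.66]
```

```bash
python3 -m handwheel '[{"offset":[0.2,-0.45,0.4],"yaw":0},{"offset":[0,0,0.1],"yaw":0},{"offset":[0,0,0],"yaw":0}]' >/dev/null; python3 go.py 534.4 -55.7 14 105.8;  python3 -m handwheel '[{"offset":[0,-0.15,0.1],"yaw":0},{"offset":[0,0,0],"yaw":0}]' >/dev/null; python3 go.py 534.4 -55.7 14 105.8
```

```text
t 4.03 pos [534.5 -55.8  14. ] ang 105.67 tilt [-0.0087  0.0013 -1.    ] tool offset cm [ 0.02 -0.01 -0.  ] yaw -0.13 F [0.3 0.5 0.1] w 51.3 q [-0.19  0.66  0.31  2.02 -0.38  0.51  0.66]
t 4.2 pos [533.1 -56.3  13.3] ang 105.68 tilt [-0.0088  0.0017 -1.    ] tool offset cm [ 0.02  0.14 -0.06] yaw -0.12 F [ 0.1 -1.   0.6] w 51.1 q [-0.19  0.66  0.31  2.02 -0.38  0.51  0.67]
```

```bash
python3 -m handwheel '[{"offset":[0.02,0.14,0],"yaw":0},{"offset":[0,0,0],"yaw":0},{"offset":[0,0,0],"yaw":0},{"offset":[0,0,0],"yaw":0},{"offset":[0,0,0],"yaw":0},{"offset":[0,0,0],"yaw":0}]' 20 20 >/dev/null; python3 go.py 534.4 -55.7 14 105.8;  python3 -m handwheel '[{"offset":[0,0,0],"yaw":0},{"offset":[0,0,0],"yaw":0},{"offset":[0,0,0],"yaw":0}]' 20 90 >/dev/null; python3 go.py 534.4 -55.7 14 105.8
python3 - <<'E'
from h import *
s=env.capture("side")
cv2.imwrite("pics/c2.png",cv2.resize(s[190:260,300:380],None,fx=7,fy=7,interpolation=2))
E
```

```text
t 4.7 pos [535.2 -55.6  14.2] ang 105.7 tilt [-0.0092  0.0032 -1.    ] tool offset cm [ 0.01 -0.08  0.02] yaw -0.1 F [-0.6  0.9 -0. ] w 16.9 q [-0.19  0.66  0.31  2.02 -0.38  0.51  0.66]
t 4.95 pos [535.2 -55.6  14.2] ang 105.69 tilt [-0.0092  0.0032 -1.    ] tool offset cm [ 0.02 -0.08  0.02] yaw -0.11 F [0.5 0.9 0.2] w 16.9 q [-0.19  0.66  0.31  2.02 -0.38  0.51  0.66]
```

View pics/c2.png

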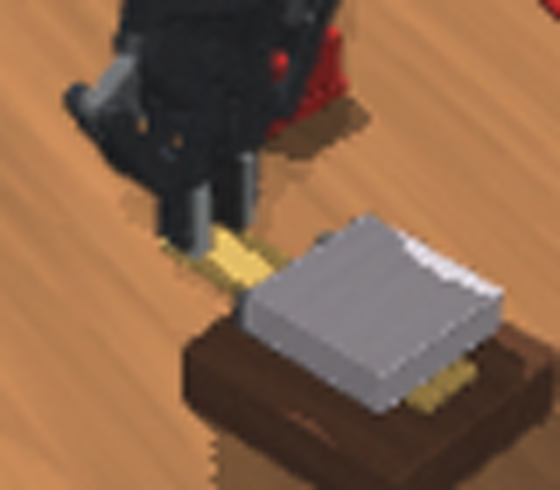

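Picture 5: the fingers closed to 17 mm with their tips on or above the strip's top at about (327,226) instead of flanking it, and there is no force reading. I'll check the true tip height from the images.

```bash
python3 - <<'E'
from h import *
np.set_printoptions(precision=1,suppress=True)
def show(p,ang,w,off,f,ox=0):
    y=np.array([np.cos(np.radians(ang-90)),np.sin(np.radians(ang-90))]); 
    for z in (p[2],p[2]+6,p[2]+13,p[2]+19,p[2]+28):
        for s in (1,-1):
            q=toP("side",[p[0]+s*y[0]*w/2,p[1]+s*y[1]*w/2,z])[0]; print(round(z),s,(q-off)*f+[ox,0],end="  ")
        print()
print("pic4");show([536.1,-55.1,49.5],106.5,51,np.array([300,190]),5,400)
print("pic5");show([535.2,-55.6,14.2],105.7,17,np.array([300,190]),7)
print("strip end", (toP("side",[[544.1,-40.3,35],[518.1,-48,35]])-[300,190])*7)
E
```

```text
pic4
50 1 [578.3 126.7]  50 -1 [515.3 167.3]  
56 1 [578.4 118.2]  56 -1 [515.2 158.6]  
62 1 [578.5 108.2]  62 -1 [515.1 148.5]  
68 1 [578.6  99.6]  68 -1 [515.  139.8]  
78 1 [578.8  86.5]  78 -1 [514.9 126.5]  
pic5
14 1 [219.4 266.7]  14 -1 [190.  285.6]  
20 1 [219.4 255.1]  20 -1 [190. 274.]  
27 1 [219.5 241.5]  27 -1 [189.9 260.3]  
33 1 [219.5 229.7]  33 -1 [189.9 248.5]  
42 1 [219.6 212. ]  42 -1 [189.8 230.7]  
strip end [[204.9 208.5]
 [158.2 238.6]]
```

The tips stand about 20 mm higher than the reported TCP in both pictures, at two openings. So I open, then go lower in steps, watching the force.

```bash
python3 -m handwheel '[{"offset":[0,0,0],"yaw":0},{"offset":[0,0,0],"yaw":0},{"offset":[0,0,0],"yaw":0},{"offset":[0,0,0],"yaw":0},{"offset":[0,0,0],"yaw":0},{"offset":[0,0,0],"yaw":0}]' 60 20 >/dev/null; python3 go.py 534.4 -55.7 0 105.8;  python3 -m handwheel '[{"offset":[0,-0.15,0.6],"yaw":0},{"offset":[0,-0.1,0.5],"yaw":0},{"offset":[0,0,0.2],"yaw":0},{"offset":[0,0,0],"yaw":0}]'  >/dev/null; python3 go.py 534.4 -55.7 0 105.8
python3 - <<'E'
from h import *
s=env.capture("side")
cv2.imwrite("pics/c3.png",cv2.resize(s[190:260,300:380],None,fx=7,fy=7,interpolation=2))
E
```

```text
t 5.5 pos [535.2 -55.6  14.1] ang 105.69 tilt [-0.0092  0.0031 -1.    ] tool offset cm [ 0.03 -0.08  1.41] yaw -0.11 F [ 0.  -0.9  0.4] w 51.4 q [-0.19  0.66  0.31  2.02 -0.38  0.51  0.66]
t 5.83 pos [ 5.326e+02 -5.650e+01 -3.000e-01] ang 105.7 tilt [-0.0092  0.0032 -1.    ] tool offset cm [ 0.02  0.2  -0.03] yaw -0.1 F [ 0.2  1.2 -0.3] w 51.0 q [-0.18  0.68  0.29  2.03 -0.39  0.48  0.68]
```

View pics/c3.png

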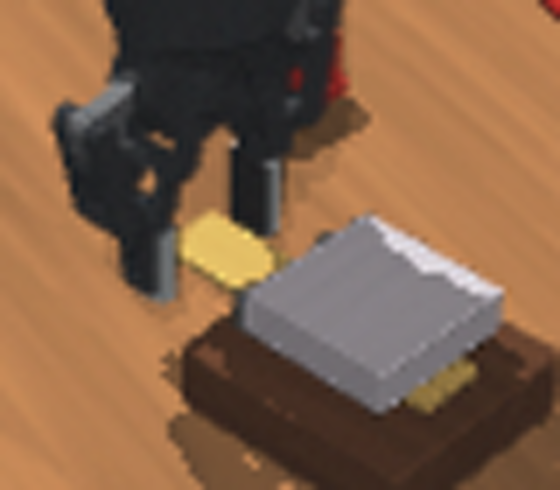

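Picture 6: the fingers now flank the strip's free end (tips at about (322,232) and (339,223)) with the block undisturbed, so the ~20 mm height offset is confirmed. A little lower, then close.

```bash
python3 -m handwheel '[{"offset":[0,0.1,0.4],"yaw":0},{"offset":[0,0,0],"yaw":0},{"offset":[0,0,0],"yaw":0}]'  >/dev/null; python3 go.py 534.4 -55.7 -4 105.8; python3 -m handwheel '[{"offset":[0,0,0],"yaw":0},{"offset":[0,0,0],"yaw":0},{"offset":[0,0,0],"yaw":0},{"offset":[0,0,0],"yaw":0},{"offset":[0,0,0],"yaw":0},{"offset":[0,0,0],"yaw":0}]' 20 20 >/dev/null; python3 go.py 534.4 -55.7 -4 105.8
```

```text
t 6.13 pos [533.7 -56.3  -4.7] ang 105.69 tilt [-0.0092  0.0029 -1.    ] tool offset cm [ 0.04  0.09 -0.07] yaw -0.11 F [ 0.2 -0.7 -0.9] w 51.6 q [-0.18  0.69  0.29  2.03 -0.39  0.47  0.68]
t 6.63 pos [534.1 -56.2  -4.5] ang 105.72 tilt [-0.0095  0.0036 -0.9999] tool offset cm [ 0.04  0.04 -0.05] yaw -0.08 F [ 0.3 -0.3 -1.7] w 29.0 q [-0.18  0.69  0.29  2.03 -0.39  0.47  0.68]
```

```bash
python3 -m handwheel '[{"offset":[0,0,0],"yaw":0},{"offset":[0,0,0],"yaw":0},{"offset":[0.3,0,0],"yaw":0},{"offset":[0.4,0,0],"yaw":0},{"offset":[0.4,0,0],"yaw":0},{"offset":[0.4,0,0],"yaw":0}]' 20 90 >/dev/null; python3 go.py 531.2 -44.2 -4.5 105.8
```

```text
t 7.13 pos [532.8 -49.1  -3.9] ang 105.31 tilt [-0.0203  0.0081 -0.9998] tool offset cm [ 0.52 -0.03  0.05] yaw -0.49 F [  4.  -11.   -4.9] w 27.0 q [-0.2   0.68  0.3   2.05 -0.4   0.45  0.66]
```

```bash
python3 -m handwheel '[{"offset":[0.6,0,0.03],"yaw":-0.2},{"offset":[0.6,0,0],"yaw":-0.2},{"offset":[0.6,0,0],"yaw":0},{"offset":[0.6,0,0],"yaw":0},{"offset":[0.6,0,0],"yaw":0},{"offset":[0.6,0,0],"yaw":0}]' >/dev/null; python3 go.py 522.2 -16.2 -4.5 105.8
python3 - <<'E'
from h import *
s=env.capture("side")
cv2.imwrite("pics/c4.png",cv2.resize(s[180:260,280:380],None,fx=6,fy=6,interpolation=2))
E
```

```text
t 7.63 pos [527.4 -26.7  -4.1] ang 104.93 tilt [-0.0388  0.0147 -0.9991] tool offset cm [ 1.15 -0.23 -0.01] yaw -0.87 F [  2.3 -10.8  -2.8] w 27.3 q [-0.27  0.68  0.32  2.07 -0.41  0.42  0.61]
```

View pics/c4.png

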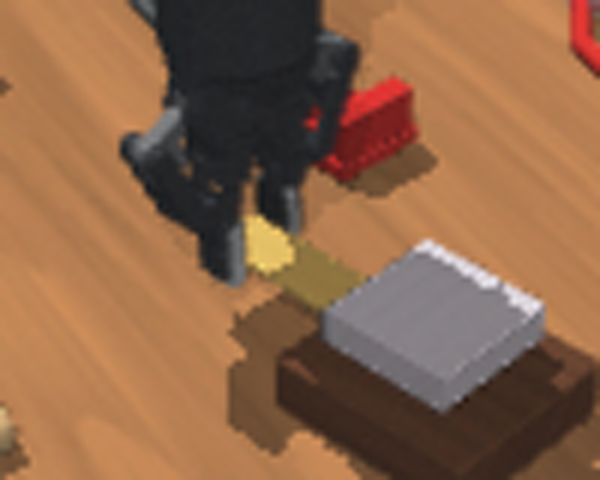

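Picture 7: the strip slides out between the pins, and the block sits level against the pins. Continuing the pull at about 11 N.

```bash
python3 -m handwheel '[{"offset":[0.6,-0.1,0],"yaw":-0.4},{"offset":[0.6,-0.1,0],"yaw":-0.3},{"offset":[0.6,0,0],"yaw":-0.2},{"offset":[0.6,0,0],"yaw":-0.1},{"offset":[0.6,0,0],"yaw":0},{"offset":[0.6,0,0],"yaw":0}]' >/dev/null; python3 go.py 515.6 9.8 -4.5 105.8
```

```text
t 8.18 pos [521.4  -6.9  -4. ] ang 105.04 tilt [-0.0607  0.023  -0.9979] tool offset cm [ 1.76 -0.12 -0.06] yaw -0.76 F [  3.6 -12.2  -2.3] w 27.7 q [-0.34  0.67  0.34  2.1  -0.41  0.39  0.57]
```

```bash
python3 -m handwheel '[{"offset":[0.8,-0.1,0],"yaw":-0.4},{"offset":[0.8,-0.1,0],"yaw":-0.3},{"offset":[0.8,0,0],"yaw":-0.2},{"offset":[0.8,0,0],"yaw":-0.1}]' >/dev/null; python3 go.py 513.1 18 -4.5 105.8
```

```text
t 8.52 pos [512.1  18.   -5.8] ang 105.58 tilt [-0.0691  0.0241 -0.9973] tool offset cm [-0.03  0.1  -0.13] yaw -0.22 F [-0.7 -0.3 -2.9] w 27.0 q [-0.4   0.67  0.35  2.13 -0.42  0.37  0.53]
```

```bash
python3 -m handwheel '[{"offset":[0.8,0,-0.05],"yaw":0},{"offset":[0.8,0,0],"yaw":0},{"offset":[0.8,0,0],"yaw":0},{"offset":[0.8,0,0],"yaw":0},{"offset":[0,0,0],"yaw":0}]' >/dev/null; python3 go.py 513.1 18 -4.5 105.8
python3 - <<'E'
from h import *
s=env.capture("side")
cv2.imwrite("pics/c5.png",cv2.resize(s[150:250,270:390],None,fx=6,fy=6,interpolation=2))
E
```

```text
t 8.93 pos [501.   56.8  -8.3] ang 105.89 tilt [-0.0654  0.0223 -0.9976] tool offset cm [-4.08  0.11 -0.11] yaw 0.09 F [ 0.  -0.1 -1.4] w 26.9 q [-0.49  0.67  0.35  2.14 -0.44  0.36  0.48]
```

View pics/c5.png

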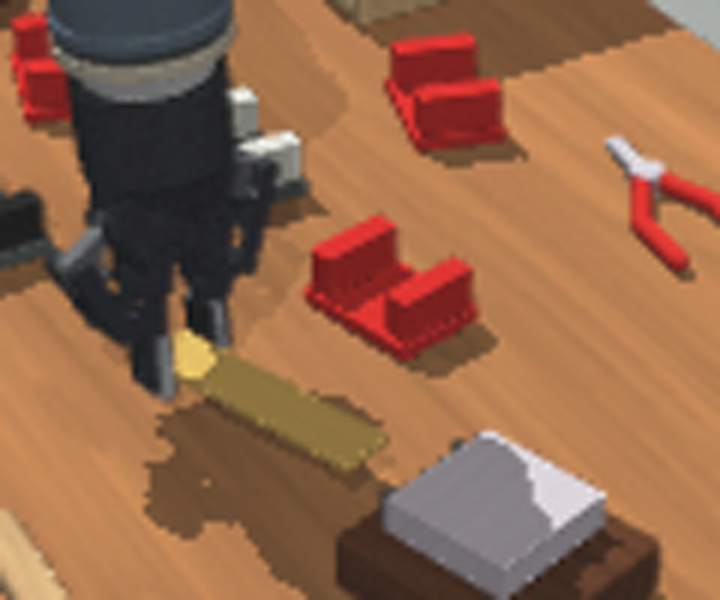

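Picture 8: the strip is free, its tail end at about (328,222)–(334,224), and the block lies level on its board behind the pins. Lifting and carrying.

```bash
python3 -m handwheel '[{"offset":[0.5,0,-1],"yaw":0},{"offset":[0,0,-2],"yaw":0},{"offset":[0,0,-2.5],"yaw":0},{"offset":[0,0,-2.5],"yaw":0},{"offset":[0,0,-1],"yaw":0},{"offset":[0,0,0],"yaw":0}]' >/dev/null; python3 go.py 622 290 80 88.3
```

```text
t 9.48 pos [495.6  64.   84.2] ang 105.73 tilt [-0.0676  0.0196 -0.9975] tool offset cm [18.31 18.31 -0.46] yaw 17.43 F [ 0.7 -0.2 -1.2] w 27.2 q [-0.63  0.53  0.52  2.08 -0.34  0.59  0.39]
```

```bash
python3 -m handwheel '[{"offset":[1.5,1.5,0],"yaw":0},{"offset":[2,2,0],"yaw":0},{"offset":[2,2,0],"yaw":0},{"offset":[2,2,0],"yaw":0},{"offset":[2,2,0],"yaw":0},{"offset":[2,2,0],"yaw":0},{"offset":[2,2,0],"yaw":0},{"offset":[2,2,0],"yaw":0},{"offset":[1,1,0],"yaw":0},{"offset":[0,0,0],"yaw":0}]' >/dev/null;python3 -m handwheel '[{"offset":[0,0,0],"yaw":4},{"offset":[0,0,0],"yaw":5},{"offset":[0,0,0],"yaw":4},{"offset":[0,0,0],"yaw":3},{"offset":[0,0,0],"yaw":0}]' >/dev/null; python3 go.py 622 290 80 88.3
```

```text
t 10.73 pos [611.5 266.2  62. ] ang 88.36 tilt [-0.0638  0.0286 -0.9976] tool offset cm [ 2.29  1.03 -1.92] yaw 0.06 F [-0.3 -0.2 -1.6] w 27.2 q [-0.86  0.8   0.61  1.63 -0.47  0.87 -0.12]
```

```bash
python3 -m handwheel '[{"offset":[1.2,0.5,0],"yaw":0},{"offset":[1.1,0.5,0.3],"yaw":0},{"offset":[0,0,0.2],"yaw":0},{"offset":[0,0,0],"yaw":0}]' >/dev/null; python3 go.py 622 290 50 88.3
python3 - <<'E'
from h import *
s=env.capture("side");t=env.capture("top")
cv2.imwrite("pics/s6raw.png",s);cv2.imwrite("pics/t6raw.png",t)
cv2.imwrite("pics/c6.png",np.vstack([cv2.resize(s[135:195,250:340],None,fx=6,fy=6,interpolation=2)[:300],cv2.resize(t[155:205,215:305],None,fx=6,fy=6,interpolation=2)]))
E
```

```text
t 11.07 pos [621.8 284.8  53.2] ang 88.43 tilt [-0.0666  0.0258 -0.9974] tool offset cm [ 0.54 -0.    0.29] yaw 0.13 F [ 0.7 -0.7 -1.7] w 27.3 q [-0.86  0.83  0.61  1.58 -0.47  0.89 -0.14]
```

View pics/c6.png

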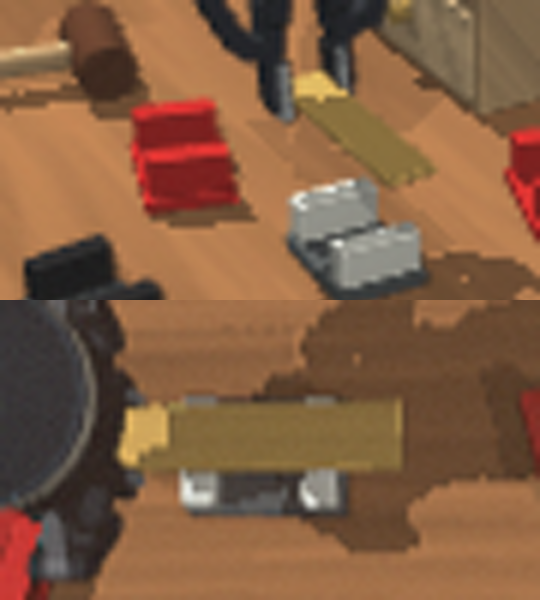

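Picture 9: the strip is held over the white stand. Its tail corners are at side (314.5,166)/(322.5,162.5) and top (282,172)/(282,183). Triangulating.

```bash
cat > tri.py <<'E'
from h import *
def ray(n,uv):
    a=toW(n,uv,0)[0];b=toW(n,uv,200)[0];d=(b-a)/np.linalg.norm(b-a);return a,d
def tri(us,ut):
    a,d=ray("side",us);b,e=ray("top",ut);M=np.c_[d,-e];k=np.linalg.lstsq(M,b-a,rcond=None)[0]
    p,q=a+k[0]*d,b+k[1]*e;return (p+q)/2,np.linalg.norm(p-q)
E
python3 - <<'E'
from tri import *
np.set_printoptions(precision=1,suppress=True)
S=lambda p:(np.array(p,float)+.5)/6-.5+[250,135]
T=lambda p:(np.array(p,float)-[0,300]+.5)/6-.5+[215,155]
n=tri(S((390,186)),T((402,468)));f=tri(S((435,165)),T((402,401)));print(n,f)
m=(n[0]+f[0])/2;print("tail mid",m)
x=f[0]-n[0];print("w",np.linalg.norm(x))
# strip's long edges in top view at height z(m): directions
for z0,z1 in((m[2],m[2]),(m[2]+3,m[2]),(m[2]-4,m[2])):
    a=toW("top",T((122,467)),z0)[0];b=toW("top",T((402,468)),z1)[0];d=a-b;print("low edge yaw",np.degrees(np.arctan2(d[1],d[0])),a)
    a=toW("top",T((180,399)),z0)[0];b=toW("top",T((402,401)),z1)[0];d=a-b;print("up edge yaw",np.degrees(np.arctan2(d[1],d[0])))
E
```

```text
(array([605. , 159.8,  94.2]), np.float64(1.8046350324566705)) (array([633. , 159.2,  99.3]), np.float64(0.16140095566768878))
tail mid [619.  159.5  96.7]
w 28.497676763914587
low edge yaw 88.25882505323902 [607.6 283.1  96.7]
up edge yaw 87.90681214097546
low edge yaw 88.40332065958656 [607.3 282.5  99.7]
up edge yaw 88.13160764085626
low edge yaw 88.0684800179915 [608.1 284.   92.7]
up edge yaw 87.61118777074199
```

```bash
python3 -m handwheel '[{"offset":[0.2,0,1],"yaw":0},{"offset":[0.1,0,1.5],"yaw":0},{"offset":[0,0,1],"yaw":0},{"offset":[0,0,0],"yaw":0}]' >/dev/null; python3 go.py 621.8 287.3 6 88.3
```

```text
t 11.5 pos [622.9 284.1  16.8] ang 88.38 tilt [-0.0657  0.0271 -0.9975] tool offset cm [ 0.38 -0.14  1.06] yaw 0.08 F [-1.4 -0.3 -1.5] w 27.1 q [-0.85  0.87  0.58  1.61 -0.5   0.82 -0.12]
```

```bash
python3 -m handwheel '[{"offset":[0.35,-0.15,0.6],"yaw":0},{"offset":[0.05,-0.05,0.3],"yaw":0},{"offset":[0,0,0],"yaw":0}]' >/dev/null; python3 go.py 621.8 287.3 1 88.3; python3 -m handwheel '[{"offset":[0.05,0,0.3],"yaw":0},{"offset":[0,0,0],"yaw":0}]' >/dev/null; python3 go.py 621.8 287.3 0 88.3
```

```text
t 11.75 pos [620.8 287.1   6.3] ang 88.34 tilt [-0.0665  0.0263 -0.9974] tool offset cm [0.06 0.08 0.53] yaw 0.04 F [ 0.8  0.3 -1.1] w 27.4 q [-0.85  0.88  0.57  1.61 -0.51  0.81 -0.12]
t 11.92 pos [620.9 287.7   3.3] ang 88.37 tilt [-0.0663  0.0266 -0.9974] tool offset cm [-0.02  0.08  0.33] yaw 0.07 F [-0.4  0.  -2. ] w 27.0 q [-0.85  0.89  0.57  1.61 -0.51  0.8  -0.12]
```

```bash
python3 -m handwheel '[{"offset":[0,0.08,0.2],"yaw":0},{"offset":[0,0,0.05],"yaw":0}]' >/dev/null; python3 go.py 621.8 287.3 0 88.3; python3 -m handwheel '[{"offset":[0,0,0.15],"yaw":0},{"offset":[0,0,0],"yaw":0}]' >/dev/null; python3 go.py 621.8 287.3 0 88.3
python3 - <<'E'
from h import *
s=env.capture("side");t=env.capture("top")
cv2.imwrite("pics/c7.png",np.vstack([cv2.resize(s[140:190,260:350],None,fx=6,fy=6,interpolation=2),cv2.resize(t[155:205,215:305],None,fx=6,fy=6,interpolation=2)]))
E
```

```text
t 12.08 pos [622.3 287.8   1.3] ang 88.38 tilt [-0.0658  0.0276 -0.9974] tool offset cm [-0.04 -0.05  0.13] yaw 0.08 F [-0.6  0.7 -1.1] w 27.4 q [-0.85  0.89  0.57  1.61 -0.51  0.8  -0.12]
t 12.25 pos [6.227e+02 2.878e+02 2.000e-01] ang 88.38 tilt [-0.0653  0.0283 -0.9975] tool offset cm [-0.05 -0.09  0.02] yaw 0.08 F [-0.6  0.3 -0.8] w 26.8 q [-0.85  0.89  0.57  1.61 -0.51  0.8  -0.12]
```

View pics/c7.png

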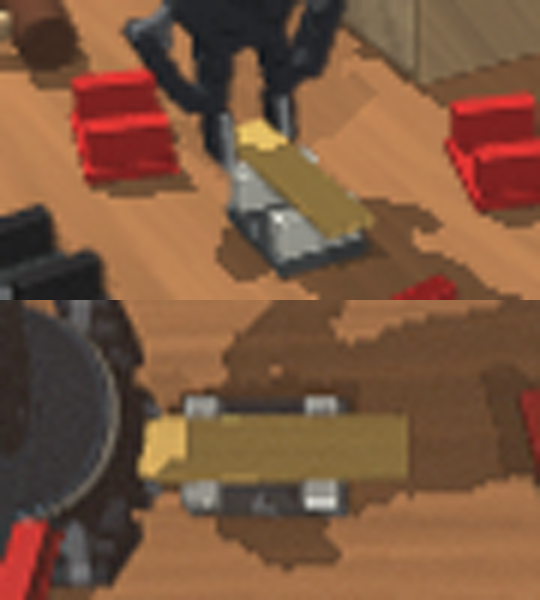

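Picture 10: the strip spans both white bars. Tail corners are at top (282.7,174)/(282.7,185.3) and side (315.5,179)/(322,176). Checking the centring.

```bash
python3 - <<'E'
from tri import *
np.set_printoptions(precision=1,suppress=True)
S=lambda p:(np.array(p,float)+.5)/6-.5+[260,140]
T=lambda p:(np.array(p,float)-[0,300]+.5)/6-.5+[215,155]
n=tri(S((333,236)),T((407,483)));f=tri(S((373,219)),T((407,415)));print(n,f)
for z in(40,43): print(z,toW("top",[T((407,483)),T((407,415)),T((190,415)),T((190,480))],z))
print("side z40",toW("side",[S((333,236)),S((373,219))],40))
b=toW("top",[T((187,396)),T((339,396)),T((339,508)),T((187,508))],35);print("bars",b,b.mean(0))
print("pred tail px side/top", toP("side",frame((620.5,232),np.radians(88.3),[[-70,-15,40],[-70,15,40]])),toP("top",frame((620.5,232),np.radians(88.3),[[-70,-15,40],[-70,15,40]])))
E
```

```text
(array([605.1, 162.3,  42.9]), np.float64(5.284882717475061)) (array([633.5, 162.8,  44.9]), np.float64(0.5778178933403207))
40 [[603.  163.8  40. ]
 [634.3 163.2  40. ]
 [637.1 263.3  40. ]
 [607.  263.7  40. ]]
43 [[602.7 163.5  43. ]
 [634.  162.9  43. ]
 [636.7 262.8  43. ]
 [606.7 263.1  43. ]]
side z40 [[609.7 165.5  40. ]
 [637.  170.   40. ]]
bars [[646.6 265.5  35. ]
 [644.6 195.   35. ]
 [592.8 195.9  35. ]
 [594.6 266.1  35. ]] [619.6 230.6  35. ]
pred tail px side/top [[322.  177.5]
 [313.8 179.9]] [[283.  174.1]
 [282.9 184.9]]
```

Centring is within about 2 mm, and the tail is still a few mm high. Lowering to contact.

```bash
python3 -m handwheel '[{"offset":[-0.07,-0.06,0.12],"yaw":0},{"offset":[0,0,0],"yaw":0}]' >/dev/null; python3 go.py 621.8 287 0 88.3; python3 -m handwheel '[{"offset":[0,0,0.12],"yaw":0},{"offset":[0,0,0],"yaw":0}]' >/dev/null; python3 go.py 621.8 287 0 88.3;  python3 -m handwheel '[{"offset":[0,0,0.12],"yaw":0},{"offset":[0,0,0],"yaw":0}]' >/dev/null; python3 go.py 621.8 287 0 88.3
```

```text
t 12.52 pos [622.9 287.8  -0. ] ang 88.39 tilt [-0.0638  0.0301 -0.9975] tool offset cm [-0.09 -0.11 -0.  ] yaw 0.09 F [-0.9 -0.6  1.2] w 27.4 q [-0.85  0.89  0.56  1.62 -0.51  0.79 -0.12]
t 12.68 pos [ 6.229e+02  2.879e+02 -3.000e-01] ang 88.39 tilt [-0.0632  0.0303 -0.9975] tool offset cm [-0.09 -0.11 -0.02] yaw 0.09 F [-2.4  1.8  3.6] w 27.0 q [-0.85  0.89  0.56  1.62 -0.51  0.79 -0.11]
t 12.85 pos [ 6.229e+02  2.879e+02 -3.000e-01] ang 88.39 tilt [-0.0625  0.0305 -0.9976] tool offset cm [-0.1  -0.11 -0.03] yaw 0.09 F [-1.7 -0.   4.3] w 27.5 q [-0.85  0.89  0.56  1.62 -0.51  0.79 -0.11]
```

Contact at the predicted height. Releasing.

```bash
python3 -m handwheel '[{"offset":[0,0,0],"yaw":0},{"offset":[0,0,0],"yaw":0},{"offset":[0,0,0],"yaw":0}]' 34 20 >/dev/null; python3 -m handwheel '[{"offset":[0,0,0],"yaw":0},{"offset":[0,0,0],"yaw":0},{"offset":[0,0,0],"yaw":0},{"offset":[0,0,0],"yaw":0}]' 62 20 >/dev/null; python3 go.py 621.8 287 100 88.3; python3 -m handwheel '[{"offset":[0.1,0,-1],"yaw":0},{"offset":[0.1,0,-2],"yaw":0},{"offset":[0.2,0,-3],"yaw":0},{"offset":[0.2,0,-3],"yaw":0},{"offset":[2,0,-3],"yaw":0},{"offset":[4,0,-2],"yaw":0},{"offset":[4,0,-1],"yaw":0},{"offset":[4,0,0],"yaw":0},{"offset":[0,0,0],"yaw":0}]' >/dev/null; python3 go.py 621.8 287 100 88.3
python3 - <<'E'
from h import *
s=env.capture("side");t=env.capture("top")
a=[cv2.resize(i,None,fx=5,fy=5,interpolation=2) for i in (s[145:200,270:345],t[155:210,225:300],s[205:260,315:390],t[170:225,350:425])]
cv2.imwrite("pics/c8.png",np.vstack([np.hstack(a[:2]),np.hstack(a[2:])]))
cv2.imwrite("pics/s8.png",s);cv2.imwrite("pics/t8.png",t)
E
```

```text
t 13.43 pos [623.1 287.   -0.8] ang 88.36 tilt [-0.0636  0.0307 -0.9975] tool offset cm [ -0.64   0.18 -10.06] yaw 0.06 F [0.1 0.3 0.6] w 52.9 q [-0.84  0.89  0.56  1.62 -0.51  0.79 -0.11]
t 14.18 pos [623.9 443.7 153. ] ang 87.81 tilt [-0.0649  0.0327 -0.9974] tool offset cm [-15.29   0.18   6.31] yaw -0.49 F [-1.7  1.8 -0. ] w 53.2 q [-1.01  0.86  0.67  1.21 -0.45  1.23 -0.41]
```

View pics/c8.png

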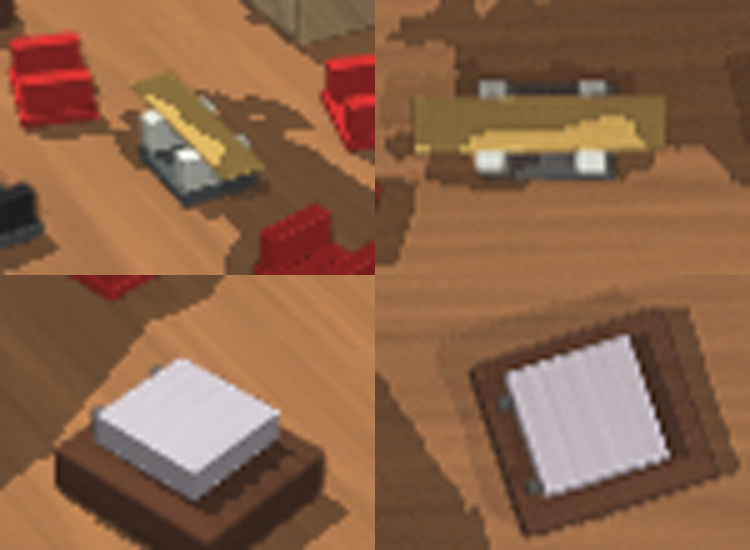

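Picture 11: the strip lies across both white bars, and the block sits flat on its board behind the pins. A final numeric check.

```bash
python3 - <<'E'
from tri import *
np.set_printoptions(precision=1,suppress=True)
T=lambda p:(np.array(p,float)-[375,0]+.5)/5-.5+[225,155]
S=lambda p:(np.array(p,float)+.5)/5-.5+[270,145]
st=toW("top",[T(p) for p in((415,97),(666,96),(666,152),(415,152))],40)
print("strip",st.mean(0),"len",np.linalg.norm(st[0]-st[1]),"wid",np.linalg.norm(st[1]-st[2]));d=st[0]+st[3]-st[1]-st[2];print("yaw",np.degrees(np.arctan2(d[1],d[0])))
b=toW("top",[T(p) for p in((478,81),(607,81),(607,173),(476,173))],35);print("bars",b.mean(0));d=b[0]+b[3]-b[1]-b[2];print("yaw",np.degrees(np.arctan2(d[1],d[0])),np.linalg.norm(d)/2,np.linalg.norm(b[0]-b[3]))
c=toW("side",[S(p) for p in((132,87),(170,74),(266,162),(232,178))],40);print("side strip",c,c.mean(0))
a,t=cv2.imread("pics/t8.png"),cv2.imread("pics/top0.png")
E
```

```text
strip [620.4 231.9  40. ] len 139.0877155333084 wid 31.001151626305454
yaw 88.56749035457416
bars [619.4 231.8  35. ]
yaw 88.45508783973408 72.25382958757783 51.241260073364266
side strip [[605.1 296.6  40. ]
 [636.4 299.8  40. ]
 [637.2 163.2  40. ]
 [608.5 157.1  40. ]] [621.8 229.2  40. ]
```

Strip and stand agree: about 1 mm off centre and 0.1° in yaw. Handing in.

```bash
python3 - <<'E'
from plant import env
print(env.job_done(), env.read_state()["t"])
E
```

```text
the job is handed in; nothing more can be done
the job is handed in; nothing more can be done
```

The strip is drawn out and lying on the white-bar stand, released, and I handed the job in at about 14.3 s. No verdict was reported.

**What I did:** I gripped the strip's free end and drew it out between the pins. The readings I took during the pull showed about 11–13 N. I then lifted it, carried it over and set it down to light contact (about 4 N) before letting go. The gripper ended well clear of everything.

**Last checks:**
- **Strip:** the top view puts its centre within about 1 mm of the stand's and its direction within about 0.1° of the stand's. Its measured size came out at 139 x 31 mm, which fits it lying flat at bar height. The side view put the centre about 2–3 mm away, which is near the calibration error.
- **Block:** the last picture shows it flat on its board behind the pins.
- **Bystanders:** I did not measure the tools and pots again. The arm's path kept clear of them.

**What went wrong or disagreed:**
- **First grasp missed:** the fingertips were about 20 mm higher than the reported TCP implied, so they closed just above the strip with no force shown. I opened, went lower and gripped properly.
- **Tool tilt:** the tool tilted about 4° during the pull, so the strip's far end was a few millimetres high at touchdown and dropped level when released.

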